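Lock the driver-box cover with its quarter-turn stud

ROBOT

A 6-joint arm with a two-finger parallel gripper is mounted at the origin on a cart in front of the work surface, level with it; the furniture and walls round the work are solid. World frame = base frame: x ahead of the robot, y to its left, z up, the work surface at z = 0. Lengths are in m, angles in rad, forces in N, time in s.
With the tool pointing down it reaches from about 0.3 to 0.75 m from the base axis. Payload 8.5 kg.
Tool frame: the origin (TCP) lies on the centre line of the jaws, within the pads' length; the fingertips stand 14 mm ahead of it and the grasp point (between the pads) lies 5 mm behind it; z points along the fingers, y is the line along which they close (so a half turn about z gives the same grasp; the last joint's range is limited). The gripper opens to 88 mm and grips with 3 to 60 N. Pads are 18 mm wide; open, the fingers measure 123 mm over their backs; the gripper's body (75 mm by 187 mm) begins 45 mm behind the grasp point.
Start: joints at [1.042, 0.381, 1.297, -0, 1.464, -0.215], TCP at [0.17, 0.523, 0.253] pointing down, gripper open.
Joint ranges: [-3.11, 3.11], [-0.89, 2.33], [0.22, 2.48], [-1.42, 4.56], [0.17, 2.85], [-2.88, 2.88]. Speed limits (rad/s): [2.39, 2.39, 3.14, 3.14, 3.14, 3.14].

INTERFACE

Orientations are given as a 3x3 rotation matrix whose columns are the frame's x, y, z axes.
In Python, from bench import state, cams, manip gives the robot as it stands.
- The arm moves only by the tool servo_tool, never from a script. Its argument "deltas" is a list of rows, each an object with "translation": the shift along the tool's x, y, z in units of 40 mm (1.0 is 40 mm), a list of three; "turn": the turn about the tool's z in units of 5 degrees (1.0 is 5 degrees). A call has 1 to 8 rows; each row is the pose to reach, as a shift and turn from the pose commanded when the call began, along the tool's axes at that moment; what a row does not reach only later rows make up. A row lasts 1/12 s, in which the tool goes at most 41.7 mm and 7.16 degrees, less where a joint would pass 70% of its speed; a pose out of reach is approached as far as the arm can. A call with a gripper value outside its range is refused whole. "hand" is the opening, from -1 (shut) to 1 (fully open), set as the call begins (left out, the last holds). The fingers move at their own pace and stop on an object; "force" is the grip in N (left out, the last holds). Time passes only in rows, so rows that repeat a pose let the fingers close. It gives the time, the measured TCP pose, the force, the opening and the grip force at its end, in the units of the state.
- state(): the state, without advancing time (a new reading comes with each control period).
- cams.grab_frame(name): name is "scene" or "top" or "wrist"; returns (picture, depth): 400x640x3 uint8, blue, green, red; 400x640 float32, m along the optical axis (not along the pixel's ray), 0 where there is no reading.
- cams.calibration(name): a dict with "fx", "fy", "cx", "cy" (pixels), "pose" (4x4, takes a point from camera to world coordinates). Camera axes: x right, y up, looking along -z (the intrinsics and any distortion apply to the point x, -y, -z); pixel columns grow to the right and rows downward; lengths in m; the calibration is good to about 2 mm. A picture is of the moment at which its call begins: read the wrist's pose just before it. calibration takes no time and is no camera call; for the wrist camera it gives the pose at the moment of the call.
- manip.hand_in(): hands the job in; it is judged then, once.
The state is a dict: "clock": time; "joint_positions": joint angles; "dq": joint speeds; "tau": joint torques, N m; "eef_pos": TCP position; "orientation": TCP orientation; "contact_force": force on the tool from outside, world axes, zero at the start; "torque": the same for the moment, N m; "finger_gap": finger opening in m; "gripper_force": force on a finger pad.
Only numpy, scipy, OpenCV 4.12 (cv2) and the standard library are available. Lean on these libraries where they do the work, as an engineer would, in place of code of your own. Each camera call takes 0.05 s, during which the arm holds its last target. There are 200 camera calls.

TASK

Fasten the access cover of the grey driver box: take the orange winged stud out of its blue parking block, put it into the open slotted hole of the cover, press it down against the spring and turn it a quarter turn clockwise (seen from above) until its cam catches and it stays down by itself, wing in line with the green marks like the stud beside it. The catch sits at a different depth on every box, so feel for it and press no harder than about 25 N; then let go and leave the other things on the bench where they are.

Things in the scene. Friction and masses are not known exactly. Their poses are not given: they have to be found in the camera images.
- stud: Loose quarter-turn stud, about 80 g. Origin: centre of the underside of its round flange (40 mm diameter, 5 mm thick); z up, x along the wing. Orange wing on the flange: 40 mm long (x), 12 mm thick (y), top 29 mm above the origin. Grip it across the 12 mm, fingertips close over the flange, which can take the press. It starts upright in the parking block, flange on the block's top.
- stud_pin (a point): Centre of the stud's cross pin, 41 mm below the stud's origin, same axes. The pin is 6 mm thick and 30 mm long overall, along x. It crosses a steel shank of 10 mm diameter that reaches 48 mm below the flange. Half a turn about z makes no difference.
- parking_block: Blue block, 70 x 60 x 62 mm (x, y, z), fixed to the bench, with a blind slot 34 mm long along its x and 12.5 mm wide, 55 mm deep, in which the stud stands. Origin: centre of the underside.
- driver_box: Grey box with an aluminium cover, 120 x 230 mm (x, y), fixed to the bench; the cover's top is 68 mm above its origin (centre of the underside). Under the open hole hides a spring receptacle: it pushes the stud up with 3 N at first, about 9 N after 28 mm of travel, where a hard stop is felt. Its depth varies by 16 mm from box to box and cannot be seen.
- slot (a point): Centre of the open slotted hole on the cover's top, at box y = -62 mm; axes as the box. The slot is 37 mm long along x, 15 mm wide (13 mm for the pin below the cover). The stud enters with its wing along x, in line with the red marks. It meets the spring with the flange 30 to 47 mm above the cover, and the hard stop with the flange 2 to 19 mm above it.
- locked_mark (a point): Green mark beside the open hole, 34 mm to box -y of its centre (another at +y): wing direction when locked. The stud turns only within the last 2 mm above the hard stop, clockwise from above (tabs block the other way, and beyond about 96 degrees). Let go at 90 degrees it rises 6 mm from the stop into the catch (flange 8 to 25 mm above the cover); uncaught it rises 28 mm.
- locked_head (a point): Underside centre of the flange of a second, identical orange wing head, fixed and already locked (wing along the box's y), at box y = +62 mm, 16 mm above the cover.
- screwdriver: Bystander: red-handled screwdriver, 205 mm long, lying on the bench.
- tin: Bystander: round blue tin with a cream lid, 70 mm diameter, 44 mm high.
- tape: Bystander: roll of yellowish tape, 104 mm diameter, 25 mm high, lying flat.
- clamp: Bystander: black spring clamp with orange tips, 51 x 108 x 22 mm, lying flat.

How it is judged:
On the way:
1. the stud is in the slotted hole, wing along the slot, its pin below the cover (flange less than 30 mm above it) (z of stud in the frame of slot below 0.03 m and horizontal distance between stud and slot below 0.006 m and angle between the x axis of stud and the x axis of slot, either way round below 0.3 rad), for 0.05 s.
At the end, for the whole second after the job is handed in: The stud is let go and at rest in the slotted hole, caught: flange 5 to 27.5 mm above the cover, centre within 6 mm of the hole's, wing within 0.25 rad of the green marks (90 degrees from the slot), upright within 0.17 rad (z of stud in the frame of slot between 0.005 and 0.0275 m and horizontal distance between stud and slot below 0.006 m and angle between the x axis of stud and the y axis of slot, either way round below 0.25 rad and angle between stud's own z axis and vertical below 0.17 rad and linear speed of stud below 0.02 m/s and contact force between stud and the fingers below 0.1 N); the robot touches nothing.
It fails at once if the stud is forced: more than 30 N between stud and driver box (contact force between stud and driver_box above 30 N).
It fails at once if a bystander (screwdriver, tin, tape or clamp) is moved by more than 30 mm (distance of any of screwdriver, tin, tape, clamp from where it was at the start of the episode above 0.03 m).
It also fails if it takes over 51 s, if anything falls off the work surface, if the arm or the gripper's body presses on something with over 40 N, if the wrist force passes 120 N, or if a joint passes its speed limit or range.

## Working session

There is one attempt and no reset: what is moved stays moved. The work goes in short steps, Python scripts to look and compute and a tool call to move; the robot and the scene stay as the last step left them, time stands still between calls to the robot, and variables do not carry over. Pictures are saved under pics/ and viewed, at most 10 in all, crops included, and the job is handed in when it is done.

Besides the shell and the picture viewer there is one more tool, called after ">>>" by a JSON object that holds its "method" and its "body", one argument or row to a line. servo_tool: Moves the arm, as the interface text tells. Its arguments: {"type":"object","properties":{"deltas":{"type":"array","items":{"type":"object","properties":{"translation":{"type":"array","items":{"type":"number"}},"turn":{"type":"number"}}}},"hand":{"type":"number"},"force":{"type":"number"}},"required":["deltas"]}

```bash
mkdir -p pics; python3 - <<'E'
from bench import state,cams
import cv2,numpy as np
s=state();print(s['clock'],s['eef_pos'],s['orientation'],s['finger_gap'],s['contact_force'])
for n in('top','scene'):
    p,d=cams.grab_frame(n);cv2.imwrite(f'pics/{n}0.png',p);np.save(f'pics/{n}0.npy',d)
    c=cams.calibration(n);np.save(f'pics/{n}0c.npy',c,allow_pickle=True);print(c)
E
```

```text
0.0 [0.16962811 0.52290078 0.25214507] [[-9.51174172e-01  3.08653784e-01 -7.31886571e-04]
 [ 3.08654500e-01  9.51173381e-01 -1.26462538e-03]
 [ 3.05819615e-04 -1.42877909e-03 -9.99998933e-01]] 0.08809676758191458 [-0.28436484 -0.28639075  0.26035688]
{'fx': 436.4523255571269, 'fy': 436.4523255571269, 'cx': 314.50737447768716, 'cy': 197.96566766396512, 'pose': array([[ 0.02519998,  0.99497114, -0.09694017,  0.44991422],
       [-0.99965843,  0.02440862, -0.00934081,  0.07186044],
       [-0.00692766,  0.09714245,  0.99524638,  1.33009184],
       [ 0.        ,  0.        ,  0.        ,  1.        ]])}
{'fx': 390.32114940770435, 'fy': 390.32114940770435, 'cx': 320.3729810720579, 'cy': 195.7809563538321, 'pose': array([[ 0.55317779,  0.42155683, -0.71852918, -0.10658397],
       [-0.83300488,  0.26969842, -0.48307932, -0.38683274],
       [-0.0098592 ,  0.86576706,  0.50035007,  0.59077241],
       [ 0.        ,  0.        ,  0.        ,  1.        ]])}
```

View pics/top0.png

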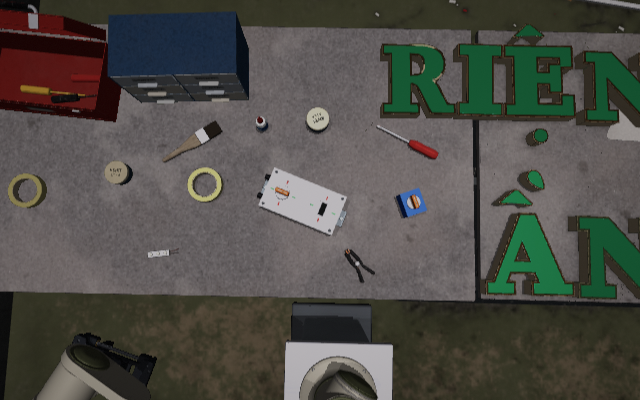

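View pics/scene0.png

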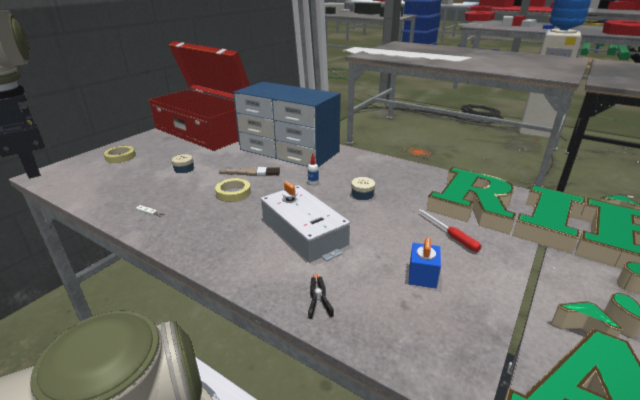

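Top view: box centred near (302,202), open slot near (322,209), locked head near (282,193), and the stud in its blue block near (414,202). The clamp is at (358,265). I'll enlarge the crop to get precise pixels.

```bash
python3 - <<'E'
import cv2
p=cv2.imread('pics/top0.png')
cv2.imwrite('pics/c1.png',cv2.resize(p[150:250,250:440],None,fx=4.2,fy=4.2,interpolation=cv2.INTER_CUBIC)[:, :798])
E
```

```text
(no output)
```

View pics/c1.png

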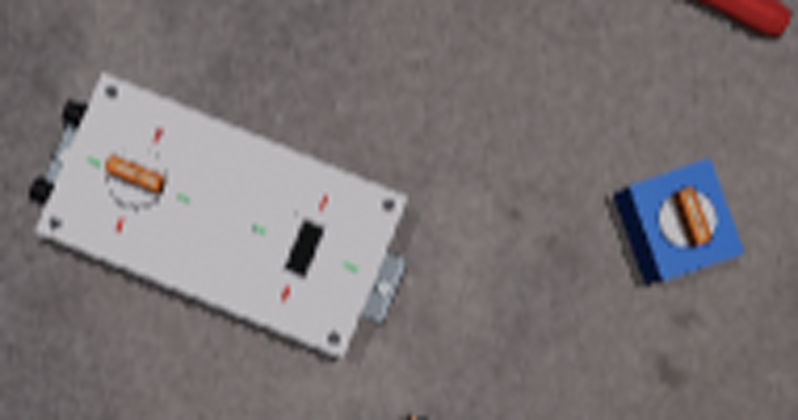

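Crop: slot centre at (304.5,248.5), red marks at (323,202) and (286,294), green marks at (258,230) and (350,267). Cover corners are (104,73), (407,197), (341,357), (38,235). The stud wing runs (686,190)–(703,243), with the flange centre near (688,219); block top corners are (711,160), (743,254), (657,283), (627,187).

```bash
cat > h.py <<'E'
import numpy as np
def ray(c,uv,z):
    u,v=uv;P=c['pose'];d=P[:3,:3]@np.array([(u-c['cx'])/c['fx'],-(v-c['cy'])/c['fy'],-1.])
    t=(z-P[2,3])/d[2];return P[:3,3]+t*d
E
python3 - <<'E'
from h import *
c=np.load('pics/top0c.npy',allow_pickle=True).item();d=np.load('pics/top0.npy')
f=lambda x,y:((x+.5)/4.2-.5+250,(y+.5)/4.2-.5+150)
def g(n,pts,z):
    W=[ray(c,f(*p),z)[:2] for p in pts];print(n,np.round(W,4).tolist(),'mean',np.round(np.mean(W,0),4));return np.array(W)
def ang(a,b):return np.degrees(np.arctan2(*(b-a)[::-1]))
r=g('red',[(323,202),(286,294)],.068);gr=g('green',[(258,230),(350,267)],.068)
cv=g('cover',[(104,73),(407,197),(341,357),(38,235)],.068);g('slot',[(305,249)],.068)
print('red ang',ang(r[1],r[0]),'green',ang(gr[1],gr[0]),'long',ang(cv[1],cv[0]),ang(cv[2],cv[3]),'short',ang(cv[2],cv[1]),ang(cv[3],cv[0]))
w=g('wing',[(686,190),(703,243)],.091);print(ang(w[1],w[0]));g('flange',[(688,219)],.067)
b=g('block',[(711,160),(743,254),(657,283),(627,187)],.062);print([ang(b[i],b[(i+1)%4]) for i in range(4)],[np.linalg.norm(b[i]-b[(i+1)%4]) for i in range(4)])
def dz(x,y):
    u,v=f(x,y);u=int(round(u));v=int(round(v));D=d[v,u];P=c['pose'];return (P[:3,:3]@np.array([(u-c['cx'])/c['fx']*D,-(v-c['cy'])/c['fy']*D,-D])+P[:3,3]).round(4)
print('cover z',dz(220,230),'block',dz(640,200),'wing',dz(694,216),'bench',dz(500,300))
E
```

```text
red [[0.5744, 0.0488], [0.5102, 0.0729]] mean [0.5423 0.0608]
green [[0.5539, 0.0933], [0.5299, 0.0292]] mean [0.5419 0.0612]
cover [[0.661, 0.2034], [0.5793, -0.0092], [0.4679, 0.0341], [0.5467, 0.2452]] mean [0.5637 0.1184]
slot [[0.5416, 0.0605]] mean [0.5416 0.0605]
red ang -20.50375429131978 green 69.44914839976323 long 68.98248671663708 69.54207630683493 short -21.214615483579607 -20.069685149586363
wing [[0.5864, -0.1968], [0.5506, -0.2084]] mean [ 0.5685 -0.2026]
17.96340495006055
flange [[0.5689, -0.2034]] mean [ 0.5689 -0.2034]
block [[0.611, -0.2204], [0.546, -0.2426], [0.5245, -0.1833], [0.5907, -0.1622]] mean [ 0.568  -0.2021]
[np.float64(-161.11313165220508), np.float64(109.97410810298882), np.float64(17.696633920697288), np.float64(-70.76092923129129)] [np.float64(0.06867946830734424), np.float64(0.0631040583941339), np.float64(0.0695128863532473), np.float64(0.061649939327829785)]
cover z [0.5544 0.1196 0.0679] block [ 0.5827 -0.1715  0.0605] wing [ 0.5689 -0.2026  0.0914] bench [ 0.513  -0.0829  0.0031]
```

```bash
cat >> h.py <<'E'
def goto(x,y,z,yaw):
    """deltas to a TCP point with tool y at yaw deg"""
    from bench import state
    s=state();R=np.array(s['orientation']);t=R.T@(np.array([x,y,z])-s['eef_pos'])/.04
    a=np.degrees(np.arctan2(R[1,1],R[0,1]))
    print('clock',round(s['clock'],2),'pos',np.round(s['eef_pos'],4),'yaw',round(a,2),'F',np.round(s['contact_force'],1),'-> T',np.round(t,3),'turn',round((a-yaw)/5,3))
E
python3 - <<'E'
from h import *
goto(.50,.08,.25,69.4)
from bench import cams
c=cams.calibration('wrist');print(c)
E
```

```text
clock 0.1 pos [0.1696 0.5229 0.2522] yaw 72.02 F [ 0.1 -1.   0.3] -> T [-11.273  -7.984   0.063] turn 0.525
{'fx': 303.4190328104543, 'fy': 303.4190328104543, 'cx': 319.9498431108574, 'cy': 194.88004610861333, 'pose': array([[ 0.30805832, -0.91126034, -0.27332153,  0.10076956],
       [ 0.95136478,  0.29438714,  0.09078141,  0.54738346],
       [-0.00226316, -0.28799444,  0.95762941,  0.38465991],
       [ 0.        ,  0.        ,  0.        ,  1.        ]])}
```

>>> {"method": "servo_tool", "body": {
  "deltas": [
    {"translation": [-12.38,-8.15,0.0],"turn": 0.5},
    {"translation": [-12.38,-8.15,0.0],"turn": 0.5},
    {"translation": [-12.38,-8.15,0.0],"turn": 0.5},
    {"translation": [-12.38,-8.15,0.0],"turn": 0.5},
    {"translation": [-12.38,-8.15,0.0],"turn": 0.5},
    {"translation": [-12.38,-8.15,0.0],"turn": 0.5},
    {"translation": [-12.38,-8.15,0.0],"turn": 0.5},
    {"translation": [-12.38,-8.15,0.0],"turn": 0.5}
  ],
  "hand": 1,
  "force": 40
}}

```text
clock: 0.77
eef_pos: [0.3787, 0.261, 0.2527]
orientation: [[-0.937, 0.35, -0.0], [0.35, 0.937, -0.0], [0.0, -0.0, -1.0]]
contact_force: [0.6, 0.5, -0.2]
finger_gap: 0.0883
gripper_force: 0.0
```

```bash
python3 -c "
from h import *
goto(.542,.0607,.25,69.4)"
```

```text
clock 0.77 pos [0.3787 0.261  0.2527] yaw 69.53 F [ 0.6  0.5 -0.2] -> T [-5.576 -3.263  0.066] turn 0.025
```

>>> {"method": "servo_tool", "body": {
  "deltas": [
    {"translation": [-5.5,-3.2,0.0]},
    {"translation": [-5.5,-3.2,0.0]},
    {"translation": [-5.5,-3.2,0.0]},
    {"translation": [-5.5,-3.2,0.0]},
    {"translation": [-5.5,-3.2,0.0]},
    {"translation": [-5.5,-3.2,0.0]},
    {"translation": [-5.5,-3.2,0.0]},
    {"translation": [-5.5,-3.2,0.0]}
  ]
}}

```text
invalid input at $.deltas[0]: expected keys translation, turn
```

```bash
python3 - <<'E'
from h import *
from bench import cams
import cv2
goto(.542,.0607,.25,69.4)
c=cams.calibration('wrist');p,d=cams.grab_frame('wrist');np.save('pics/w1c.npy',c,allow_pickle=True);cv2.imwrite('pics/w1.png',p)
print(c['pose'])
goto(.5685,-.2028,.22,108.3)
E
```

```text
clock 0.77 pos [0.3787 0.261  0.2527] yaw 69.53 F [ 0.6  0.5 -0.2] -> T [-5.576 -3.263  0.066] turn 0.025
[[ 0.34917513 -0.89745332 -0.26954455  0.3108323 ]
 [ 0.93705676  0.33406066  0.10162724  0.28836423]
 [-0.00116147 -0.28806425  0.95761038  0.38511164]
 [ 0.          0.          0.          1.        ]]
clock 0.82 pos [0.3831 0.2565 0.2525] yaw 69.22 F [ 3.7 -1.1  0.1] -> T [-8.403 -9.091  0.846] turn -7.815
```

View pics/w1.png

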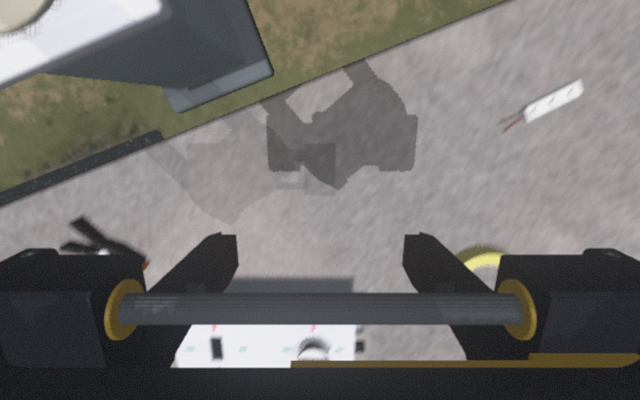

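The call was refused for a missing key, so the arm has not moved. The picture shows the fingers spanning about (235–405, 250), with the slot at (216,348) partly hidden. The slot needs to lie at tool +x from the TCP to be visible.

>>> {"method": "servo_tool", "body": {
  "deltas": [
    {"translation": [-6.9,-3.2,0.0],"turn": 0},
    {"translation": [-6.9,-3.2,0.0],"turn": 0},
    {"translation": [-6.9,-3.2,0.0],"turn": 0},
    {"translation": [-6.9,-3.2,0.0],"turn": 0},
    {"translation": [-6.9,-3.2,0.0],"turn": 0},
    {"translation": [-6.9,-3.2,0.0],"turn": 0},
    {"translation": [-6.9,-3.2,0.0],"turn": 0},
    {"translation": [-6.9,-3.2,0.0],"turn": 0}
  ]
}}

```text
clock: 1.48
eef_pos: [0.5945, 0.0423, 0.2515]
orientation: [[-0.935, 0.353, -0.0], [0.353, 0.935, -0.001], [0.0, -0.001, -1.0]]
contact_force: [0.3, -0.2, 0.0]
finger_gap: 0.088
gripper_force: 0.0
```

>>> {"method": "servo_tool", "body": {
  "deltas": [
    {"translation": [0,0,0],"turn": 0},
    {"translation": [0,0,0],"turn": 0},
    {"translation": [0,0,0],"turn": 0},
    {"translation": [0,0,0],"turn": 0}
  ]
}}

```text
clock: 1.82
eef_pos: [0.5908, 0.0479, 0.2531]
orientation: [[-0.937, 0.348, -0.0], [0.348, 0.937, 0.0], [0.0, 0.0, -1.0]]
contact_force: [0.7, -0.5, -0.4]
finger_gap: 0.088
gripper_force: 0.0
```

```bash
python3 - <<'E'
from h import *
from bench import cams
import cv2
goto(.542,.0607,.25,69.4)
c=cams.calibration('wrist');p,d=cams.grab_frame('wrist');np.save('pics/w2c.npy',c,allow_pickle=True);cv2.imwrite('pics/w2f.png',p)
cv2.imwrite('pics/w2.png',cv2.resize(p[60:260,190:450],None,fx=3,fy=3,interpolation=cv2.INTER_CUBIC))
goto(.62,-.186,.25,108.3)
E
```

```text
clock 1.82 pos [0.5908 0.0479 0.2531] yaw 69.62 F [ 0.7 -0.5 -0.4] -> T [ 1.256 -0.124  0.078] turn 0.045
clock 1.87 pos [0.591  0.0477 0.2532] yaw 69.62 F [-0.6 -0.4 -0.2] -> T [-2.716 -5.225  0.081] turn -7.736
```

View pics/w2.png

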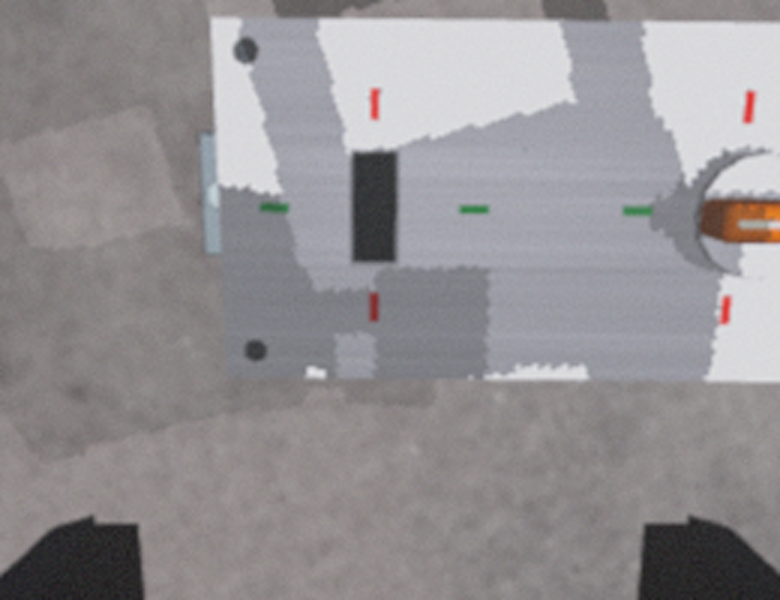

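Wrist crop: slot corners (352,152)–(397,262), centre about (374.5,207). Red marks are at (375,104) and (374,307), green marks at (274,208) and (474,210).

```bash
python3 - <<'E'
from h import *
c=np.load('pics/w2c.npy',allow_pickle=True).item()
f=lambda x,y:((x+.5)/3-.5+190,(y+.5)/3-.5+60)
R=[ray(c,f(*p),.068)[:2] for p in [(375,104),(374,307),(274,208),(474,210),(374.5,207),(352,152),(397,262)]]
print(np.round(R,4).tolist(),np.mean(R[:2],0),np.mean(R[2:4],0),np.linalg.norm(R[0]-R[1]),np.linalg.norm(R[2]-R[3]))
for a,b in((R[0],R[1]),(R[2],R[3])):print(np.degrees(np.arctan2(*(b-a)[::-1])))
E
```

```text
[[0.5127, 0.0729], [0.5763, 0.0487], [0.5323, 0.0287], [0.5567, 0.0926], [0.544, 0.061], [0.5244, 0.0603], [0.5642, 0.0617]] [0.54450111 0.06080264] [0.54454172 0.06061835] 0.06802085991037533 0.06842203318853499
-20.924963878743224
69.10187205260715
```

>>> {"method": "servo_tool", "body": {
  "deltas": [
    {"translation": [-2.7,-5.2,0.0],"turn": -1.4},
    {"translation": [-2.7,-5.2,0.0],"turn": -2.8},
    {"translation": [-2.7,-5.2,0.0],"turn": -4.2},
    {"translation": [-2.7,-5.2,0.0],"turn": -5.6},
    {"translation": [-2.7,-5.2,0.0],"turn": -7.0},
    {"translation": [-2.7,-5.2,0.0],"turn": -7.74},
    {"translation": [-2.7,-5.2,0.0],"turn": -7.74},
    {"translation": [-2.7,-5.2,0.0],"turn": -7.74}
  ]
}}

```text
clock: 2.53
eef_pos: [0.6199, -0.1866, 0.2525]
orientation: [[-0.951, -0.311, -0.0], [-0.311, 0.951, 0.0], [0.0, 0.0, -1.0]]
contact_force: [0.0, 0.6, -0.9]
finger_gap: 0.088
gripper_force: 0.0
```

>>> {"method": "servo_tool", "body": {
  "deltas": [
    {"translation": [0,0,0],"turn": 0},
    {"translation": [0,0,0],"turn": 0},
    {"translation": [0,0,0],"turn": 0},
    {"translation": [0,0,0],"turn": 0}
  ]
}}

```text
clock: 2.87
eef_pos: [0.6202, -0.1849, 0.2531]
orientation: [[-0.949, -0.314, 0.0], [-0.314, 0.949, -0.0], [-0.0, -0.0, -1.0]]
contact_force: [-0.4, -0.2, 0.3]
finger_gap: 0.0881
gripper_force: 0.0
```

```bash
python3 - <<'E'
from h import *
from bench import cams
import cv2
goto(.5685,-.2028,.12,108.3)
c=cams.calibration('wrist');p,d=cams.grab_frame('wrist');np.save('pics/w3c.npy',c,allow_pickle=True);cv2.imwrite('pics/w3f.png',p)
cv2.imwrite('pics/w3.png',cv2.resize(p[60:260,190:450],None,fx=3,fy=3,interpolation=cv2.INTER_CUBIC))
E
```

```text
clock 2.87 pos [ 0.6202 -0.1849  0.2531] yaw 108.3 F [-0.4 -0.2  0.3] -> T [ 1.369 -0.017  3.328] turn -0.0
```

View pics/w3.png

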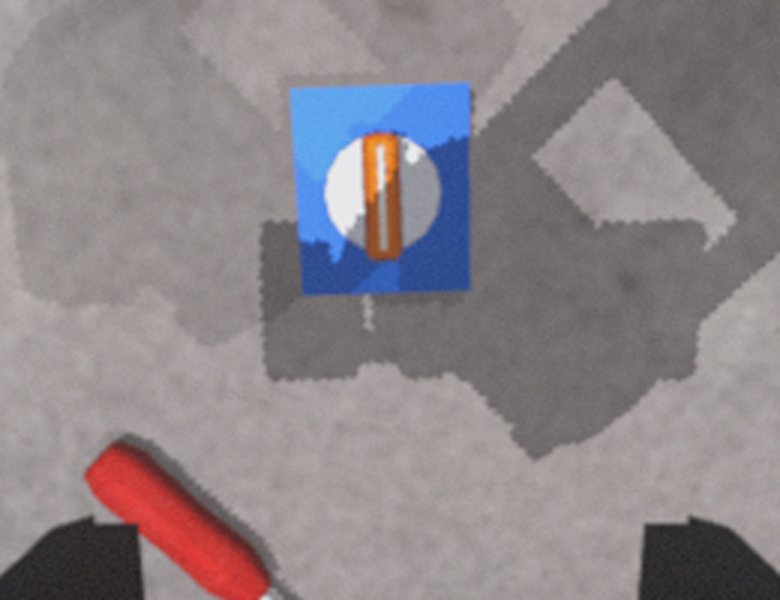

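Wrist crop: wing centre line from (381,140) to (383,256), flange centre about (382.5,192). The screwdriver handle is at lower left, well below fingertip height.

```bash
python3 - <<'E'
from h import *
c=np.load('pics/w3c.npy',allow_pickle=True).item()
f=lambda x,y:((x+.5)/3-.5+190,(y+.5)/3-.5+60)
for z,pp in((.091,[(381,140),(383,252)]),(.067,[(382.5,192)]),(.062,[(290,87),(470,83),(470,290),(303,294)])):
    W=np.array([ray(c,f(*p),z)[:2] for p in pp]);print(z,W.round(4).tolist(),W.mean(0));print(np.degrees(np.arctan2(*(W[-1]-W[0])[::-1])))
E
```

```text
0.091 [[0.5547, -0.2094], [0.5873, -0.198]] [ 0.57101739 -0.20374113]
19.22158080787036
0.067 [[0.571, -0.2038]] [ 0.57099295 -0.20384255]
0.0
0.062 [[0.5484, -0.244], [0.5282, -0.1871], [0.5939, -0.1634], [0.6141, -0.2197]] [ 0.57115115 -0.20355527]
20.315109661586558
```

>>> {"method": "servo_tool", "body": {
  "deltas": [
    {"translation": [1.34,-0.04,1.0],"turn": -0.14},
    {"translation": [1.34,-0.04,2.0],"turn": -0.14},
    {"translation": [1.34,-0.04,2.8],"turn": -0.14},
    {"translation": [1.34,-0.04,3.3],"turn": -0.14},
    {"translation": [1.34,-0.04,3.3],"turn": -0.14},
    {"translation": [1.34,-0.04,3.3],"turn": -0.14},
    {"translation": [1.34,-0.04,3.3],"turn": -0.14}
  ]
}}

```text
clock: 3.5
eef_pos: [0.5709, -0.2048, 0.1229]
orientation: [[-0.946, -0.325, 0.003], [-0.325, 0.946, -0.002], [-0.002, -0.003, -1.0]]
contact_force: [0.5, 0.4, 0.6]
finger_gap: 0.0882
gripper_force: 0.0
```

```bash
python3 -c "
from h import *
goto(.5698,-.2032,.083,109)"
```

```text
clock 3.5 pos [ 0.5709 -0.2048  0.1229] yaw 108.95 F [0.5 0.4 0.6] -> T [0.015 0.049 0.996] turn -0.011
```

>>> {"method": "servo_tool", "body": {
  "deltas": [
    {"translation": [0.0,0.03,0.4],"turn": 0},
    {"translation": [0.0,0.03,0.8],"turn": 0},
    {"translation": [0.0,0.03,0.97],"turn": 0},
    {"translation": [0.0,0.03,0.97],"turn": 0},
    {"translation": [0.0,0.03,0.97],"turn": 0},
    {"translation": [0.0,0.03,0.97],"turn": 0}
  ]
}}

```text
clock: 4.0
eef_pos: [0.5701, -0.2037, 0.0835]
orientation: [[-0.946, -0.324, 0.002], [-0.324, 0.946, -0.001], [-0.002, -0.002, -1.0]]
contact_force: [0.9, -0.5, 0.9]
finger_gap: 0.0884
gripper_force: 0.0
```

```bash
python3 -c "
from h import *
goto(.5698,-.2032,.083,109)"
```

```text
clock 4.0 pos [ 0.5701 -0.2037  0.0835] yaw 108.93 F [ 0.9 -0.5  0.9] -> T [0.003 0.015 0.012] turn -0.014
```

Well placed. Close.

>>> {"method": "servo_tool", "body": {
  "deltas": [
    {"translation": [0,0,0],"turn": 0},
    {"translation": [0,0,0],"turn": 0},
    {"translation": [0,0,0],"turn": 0},
    {"translation": [0,0,0],"turn": 0},
    {"translation": [0,0,0],"turn": 0},
    {"translation": [0,0,0],"turn": 0},
    {"translation": [0,0,0],"turn": 0},
    {"translation": [0,0,0],"turn": 0}
  ],
  "hand": -1,
  "force": 40
}}

```text
clock: 4.67
eef_pos: [0.5694, -0.2034, 0.082]
orientation: [[-0.946, -0.324, 0.0], [-0.324, 0.946, -0.0], [-0.0, -0.0, -1.0]]
contact_force: [-0.2, -0.3, -1.2]
finger_gap: 0.0367
gripper_force: 0.0
```

>>> {"method": "servo_tool", "body": {
  "deltas": [
    {"translation": [0,0,0],"turn": 0},
    {"translation": [0,0,0],"turn": 0},
    {"translation": [0,0,0],"turn": 0},
    {"translation": [0,0,0],"turn": 0},
    {"translation": [0,0,0],"turn": 0},
    {"translation": [0,0,0],"turn": 0},
    {"translation": [0,0,0],"turn": 0},
    {"translation": [0,0,0],"turn": 0}
  ]
}}

```text
clock: 5.33
eef_pos: [0.5694, -0.2034, 0.0819]
orientation: [[-0.946, -0.324, 0.0], [-0.324, 0.946, -0.0], [-0.0, -0.0, -1.0]]
contact_force: [-0.2, 0.8, -1.1]
finger_gap: 0.0118
gripper_force: 40.0
```

>>> {"method": "servo_tool", "body": {
  "deltas": [
    {"translation": [0,0,-0.4],"turn": 0},
    {"translation": [0,0,-0.9],"turn": 0},
    {"translation": [0,0,-1.5],"turn": 0},
    {"translation": [0,0,-2.1],"turn": 0},
    {"translation": [0,0,-2.4],"turn": 0},
    {"translation": [0,0,-2.4],"turn": 0},
    {"translation": [0,0,-2.4],"turn": 0}
  ]
}}

```text
clock: 5.92
eef_pos: [0.5693, -0.2033, 0.1778]
orientation: [[-0.946, -0.324, 0.0], [-0.324, 0.946, -0.0], [-0.0, -0.0, -1.0]]
contact_force: [-0.5, -0.7, -1.7]
finger_gap: 0.0114
gripper_force: 40.0
```

```bash
python3 -c "
from h import *
goto(.5432,.0608,.175,69.3)"
```

```text
clock 5.92 pos [ 0.5693 -0.2033  0.1778] yaw 108.92 F [-0.5 -0.7 -1.7] -> T [-1.524  6.458  0.069] turn 7.924
```

>>> {"method": "servo_tool", "body": {
  "deltas": [
    {"translation": [-0.2,0.8,0.0],"turn": 1.0},
    {"translation": [-0.4,1.7,0.0],"turn": 2.2},
    {"translation": [-0.6,2.6,0.0],"turn": 3.4},
    {"translation": [-0.9,3.6,0.0],"turn": 4.6},
    {"translation": [-1.1,4.6,0.0],"turn": 5.8},
    {"translation": [-1.3,5.5,0.0],"turn": 6.9},
    {"translation": [-1.45,6.2,0.0],"turn": 7.6},
    {"translation": [-1.52,6.46,0.0],"turn": 7.92}
  ]
}}

```text
clock: 6.58
eef_pos: [0.5415, 0.0644, 0.1764]
orientation: [[-0.936, 0.353, -0.003], [0.353, 0.936, 0.001], [0.004, -0.0, -1.0]]
contact_force: [-0.6, -0.7, -1.3]
finger_gap: 0.0118
gripper_force: 40.0
```

>>> {"method": "servo_tool", "body": {
  "deltas": [
    {"translation": [0,0,0],"turn": 0},
    {"translation": [0,0,0],"turn": 0},
    {"translation": [0,0,0],"turn": 0},
    {"translation": [0,0,0],"turn": 0},
    {"translation": [0,0,0],"turn": 0}
  ]
}}

```text
clock: 7.0
eef_pos: [0.5432, 0.0597, 0.1777]
orientation: [[-0.935, 0.354, -0.0], [0.354, 0.935, -0.0], [0.0, -0.0, -1.0]]
contact_force: [-0.8, 0.2, -0.6]
finger_gap: 0.0119
gripper_force: 40.0
```

```bash
python3 - <<'E'
from h import *
from bench import cams
import cv2
goto(.5432,.0608,.137,69.3)
p,d=cams.grab_frame('wrist');q,_=cams.grab_frame('top')
A=cv2.resize(p[100:300,220:420],None,fx=2.5,fy=2.5,interpolation=3)[:500]
c=q[170:240,270:370]
B=cv2.resize(c,None,fx=3,fy=3,interpolation=3)
o=np.zeros((500,800,3),np.uint8);o[:,:500]=A;o[:210,500:]=B;cv2.imwrite('pics/v4.png',o)
E
```

```text
clock 7.0 pos [0.5432 0.0597 0.1777] yaw 69.25 F [-0.8  0.2 -0.6] -> T [0.011 0.027 1.016] turn -0.01
```

View pics/v4.png

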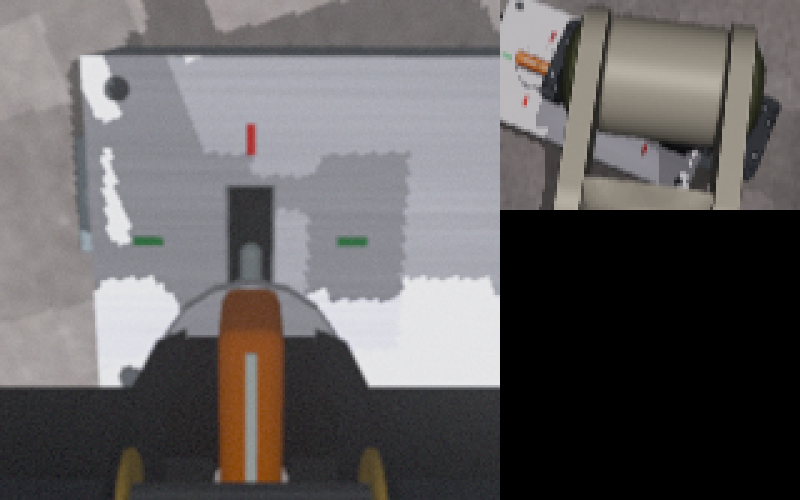

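Wrist view: slot at columns 227–273 (centre 250), pin tip and wing at column 251. Lateral and yaw alignment are good, so descend.

>>> {"method": "servo_tool", "body": {
  "deltas": [
    {"translation": [0,0,0.4],"turn": 0},
    {"translation": [0,0,0.75],"turn": 0},
    {"translation": [0,0,0.93],"turn": 0},
    {"translation": [0,0,0.93],"turn": 0},
    {"translation": [0,0,0.93],"turn": 0},
    {"translation": [0,0,0.93],"turn": 0}
  ]
}}

```text
clock: 7.6
eef_pos: [0.5435, 0.0606, 0.1415]
orientation: [[-0.936, 0.353, 0.001], [0.353, 0.936, -0.0], [-0.001, 0.0, -1.0]]
contact_force: [-0.2, -0.0, -0.2]
finger_gap: 0.0117
gripper_force: 40.0
```

>>> {"method": "servo_tool", "body": {
  "deltas": [
    {"translation": [0,0,0.05],"turn": 0},
    {"translation": [0,0,0.1],"turn": 0},
    {"translation": [0,0,0.15],"turn": 0},
    {"translation": [0,0,0.2],"turn": 0},
    {"translation": [0,0,0.2],"turn": 0},
    {"translation": [0,0,0.2],"turn": 0}
  ]
}}

```text
clock: 8.1
eef_pos: [0.5431, 0.0608, 0.1326]
orientation: [[-0.936, 0.353, -0.0], [0.353, 0.936, 0.0], [0.0, -0.0, -1.0]]
contact_force: [-0.2, 0.5, -1.2]
finger_gap: 0.0116
gripper_force: 40.0
```

>>> {"method": "servo_tool", "body": {
  "deltas": [
    {"translation": [0,0,0.05],"turn": 0},
    {"translation": [0,0,0.1],"turn": 0},
    {"translation": [0,0,0.15],"turn": 0},
    {"translation": [0,0,0.2],"turn": 0},
    {"translation": [0,0,0.2],"turn": 0},
    {"translation": [0,0,0.2],"turn": 0}
  ]
}}

```text
clock: 8.6
eef_pos: [0.5431, 0.0607, 0.1246]
orientation: [[-0.936, 0.353, -0.0], [0.353, 0.936, 0.0], [0.0, -0.0, -1.0]]
contact_force: [0.2, 0.5, -1.4]
finger_gap: 0.0118
gripper_force: 40.0
```

>>> {"method": "servo_tool", "body": {
  "deltas": [
    {"translation": [0,0,0.05],"turn": 0},
    {"translation": [0,0,0.1],"turn": 0},
    {"translation": [0,0,0.15],"turn": 0},
    {"translation": [0,0,0.2],"turn": 0},
    {"translation": [0,0,0.2],"turn": 0},
    {"translation": [0,0,0.2],"turn": 0}
  ]
}}

```text
clock: 9.1
eef_pos: [0.5432, 0.0607, 0.1169]
orientation: [[-0.936, 0.353, 0.0], [0.353, 0.936, -0.0], [-0.0, 0.0, -1.0]]
contact_force: [0.6, -0.0, 2.9]
finger_gap: 0.0116
gripper_force: 40.0
```

>>> {"method": "servo_tool", "body": {
  "deltas": [
    {"translation": [0,0,0.06],"turn": 0},
    {"translation": [0,0,0.12],"turn": 0},
    {"translation": [0,0,0.18],"turn": 0},
    {"translation": [0,0,0.24],"turn": 0},
    {"translation": [0,0,0.3],"turn": 0},
    {"translation": [0,0,0.3],"turn": 0}
  ]
}}

```text
clock: 9.6
eef_pos: [0.5432, 0.0608, 0.1044]
orientation: [[-0.936, 0.353, 0.0], [0.353, 0.936, 0.0], [-0.0, 0.0, -1.0]]
contact_force: [0.1, -0.1, 5.9]
finger_gap: 0.0116
gripper_force: 40.0
```

>>> {"method": "servo_tool", "body": {
  "deltas": [
    {"translation": [0,0,0.05],"turn": 0},
    {"translation": [0,0,0.1],"turn": 0},
    {"translation": [0,0,0.15],"turn": 0},
    {"translation": [0,0,0.15],"turn": 0}
  ]
}}

```text
clock: 9.93
eef_pos: [0.5432, 0.0607, 0.0987]
orientation: [[-0.936, 0.353, 0.0], [0.353, 0.936, -0.0], [-0.0, 0.0, -1.0]]
contact_force: [-0.5, -0.6, 6.6]
finger_gap: 0.0119
gripper_force: 40.0
```

>>> {"method": "servo_tool", "body": {
  "deltas": [
    {"translation": [0,0,0.025],"turn": 0},
    {"translation": [0,0,0.05],"turn": 0},
    {"translation": [0,0,0.075],"turn": 0},
    {"translation": [0,0,0.075],"turn": 0}
  ]
}}

```text
clock: 10.27
eef_pos: [0.5433, 0.0607, 0.0959]
orientation: [[-0.936, 0.353, 0.001], [0.353, 0.936, -0.0], [-0.001, 0.0, -1.0]]
contact_force: [-1.5, -0.0, 6.5]
finger_gap: 0.0117
gripper_force: 40.0
```

>>> {"method": "servo_tool", "body": {
  "deltas": [
    {"translation": [0,0,0.02],"turn": 0},
    {"translation": [0,0,0.04],"turn": 0},
    {"translation": [0,0,0.04],"turn": 0}
  ]
}}

```text
clock: 10.52
eef_pos: [0.5433, 0.0607, 0.0944]
orientation: [[-0.936, 0.353, 0.001], [0.353, 0.936, -0.0], [-0.001, 0.0, -1.0]]
contact_force: [0.1, 0.0, 6.8]
finger_gap: 0.0116
gripper_force: 40.0
```

>>> {"method": "servo_tool", "body": {
  "deltas": [
    {"translation": [0,0,0.02],"turn": 0},
    {"translation": [0,0,0.03],"turn": 0},
    {"translation": [0,0,0.03],"turn": 0}
  ]
}}

```text
clock: 10.77
eef_pos: [0.5433, 0.0607, 0.0933]
orientation: [[-0.936, 0.353, 0.001], [0.353, 0.936, -0.0], [-0.001, 0.0, -1.0]]
contact_force: [-1.1, 0.2, 6.9]
finger_gap: 0.0116
gripper_force: 40.0
```

>>> {"method": "servo_tool", "body": {
  "deltas": [
    {"translation": [0,0,0.02],"turn": 0},
    {"translation": [0,0,0.025],"turn": 0},
    {"translation": [0,0,0.025],"turn": 0}
  ]
}}

```text
clock: 11.02
eef_pos: [0.5434, 0.0607, 0.0927]
orientation: [[-0.936, 0.353, 0.001], [0.353, 0.936, -0.0], [-0.001, 0.0, -1.0]]
contact_force: [-1.9, -0.1, 10.0]
finger_gap: 0.0115
gripper_force: 40.0
```

>>> {"method": "servo_tool", "body": {
  "deltas": [
    {"translation": [0,0,0.015],"turn": 0},
    {"translation": [0,0,0.015],"turn": 0},
    {"translation": [0,0,0.015],"turn": 0}
  ]
}}

```text
clock: 11.27
eef_pos: [0.5435, 0.0607, 0.0926]
orientation: [[-0.936, 0.353, 0.002], [0.353, 0.936, -0.0], [-0.002, 0.0, -1.0]]
contact_force: [-2.7, 0.5, 15.5]
finger_gap: 0.0117
gripper_force: 40.0
```

Hard stop felt at TCP z ≈ 0.0927 with about 16 N. Turn clockwise.

>>> {"method": "servo_tool", "body": {
  "deltas": [
    {"translation": [0,0,0],"turn": 0.7},
    {"translation": [0,0,0],"turn": 1.4},
    {"translation": [0,0,0],"turn": 2.1},
    {"translation": [0,0,0],"turn": 2.8},
    {"translation": [0,0,0],"turn": 3.0},
    {"translation": [0,0,0],"turn": 3.0}
  ]
}}

```text
clock: 11.77
eef_pos: [0.544, 0.0606, 0.0926]
orientation: [[-0.812, 0.584, 0.003], [0.584, 0.812, -0.0], [-0.003, 0.001, -1.0]]
contact_force: [-0.4, 0.4, 12.7]
finger_gap: 0.0117
gripper_force: 40.0
```

>>> {"method": "servo_tool", "body": {
  "deltas": [
    {"translation": [0,0,0],"turn": 0.9},
    {"translation": [0,0,0],"turn": 1.8},
    {"translation": [0,0,0],"turn": 2.7},
    {"translation": [0,0,0],"turn": 3.6},
    {"translation": [0,0,0],"turn": 4.5},
    {"translation": [0,0,0],"turn": 5.4},
    {"translation": [0,0,0],"turn": 6.0},
    {"translation": [0,0,0],"turn": 6.0}
  ]
}}

```text
clock: 12.43
eef_pos: [0.5442, 0.0605, 0.0926]
orientation: [[-0.409, 0.912, 0.004], [0.912, 0.409, -0.0], [-0.002, 0.003, -1.0]]
contact_force: [0.2, -0.6, 13.2]
finger_gap: 0.0115
gripper_force: 40.0
```

```bash
python3 -c "
from h import *
from bench import state
goto(.5432,.0607,.0927,-20.75);print(state()['torque'])"
```

```text
clock 12.43 pos [0.5442 0.0605 0.0926] yaw 24.15 F [ 0.2 -0.6 13.2] -> T [ 0.014 -0.021 -0.002] turn 8.981
[-0.11346354  0.04022371  0.00773421]
```

Turning freely, wing following. Remaining 45°.

>>> {"method": "servo_tool", "body": {
  "deltas": [
    {"translation": [0,0,0],"turn": 1.1},
    {"translation": [0,0,0],"turn": 2.2},
    {"translation": [0,0,0],"turn": 3.3},
    {"translation": [0,0,0],"turn": 4.4},
    {"translation": [0,0,0],"turn": 5.5},
    {"translation": [0,0,0],"turn": 6.6},
    {"translation": [0,0,0],"turn": 7.7},
    {"translation": [0,0,0],"turn": 8.5}
  ]
}}

```text
clock: 13.1
eef_pos: [0.5442, 0.0606, 0.0926]
orientation: [[0.317, 0.949, 0.004], [0.949, -0.317, -0.001], [0.001, 0.004, -1.0]]
contact_force: [0.5, 0.1, 12.8]
finger_gap: 0.0117
gripper_force: 40.0
```

```bash
python3 -c "
from h import *
from bench import state
goto(.5432,.0607,.0927,-20.75);print(state()['torque'])"
```

```text
clock 13.1 pos [0.5442 0.0606 0.0926] yaw -18.46 F [ 0.5  0.1 12.8] -> T [-0.004 -0.025 -0.002] turn 0.459
[-0.12127093  0.06660379  0.05972506]
```

>>> {"method": "servo_tool", "body": {
  "deltas": [
    {"translation": [0,0,0],"turn": 0.4},
    {"translation": [0,0,0],"turn": 0.4},
    {"translation": [0,0,0],"turn": 0.4},
    {"translation": [0,0,0],"turn": 0.4}
  ]
}}

```text
clock: 13.43
eef_pos: [0.5442, 0.0606, 0.0926]
orientation: [[0.345, 0.939, 0.004], [0.939, -0.345, -0.001], [0.001, 0.004, -1.0]]
contact_force: [0.7, 0.3, 12.4]
finger_gap: 0.0113
gripper_force: 40.0
```

>>> {"method": "servo_tool", "body": {
  "deltas": [
    {"translation": [0,0,-0.03],"turn": 0},
    {"translation": [0,0,-0.06],"turn": 0},
    {"translation": [0,0,-0.09],"turn": 0},
    {"translation": [0,0,-0.12],"turn": 0},
    {"translation": [0,0,-0.15],"turn": 0},
    {"translation": [0,0,-0.16],"turn": 0},
    {"translation": [0,0,-0.16],"turn": 0}
  ]
}}

```text
clock: 14.02
eef_pos: [0.544, 0.0606, 0.0984]
orientation: [[0.345, 0.939, 0.003], [0.939, -0.345, -0.0], [0.001, 0.003, -1.0]]
contact_force: [0.9, -1.1, 6.9]
finger_gap: 0.0116
gripper_force: 40.0
```

```bash
python3 -c "
from h import *
goto(.5432,.0607,.0987,-20.75)"
```

```text
clock 14.02 pos [0.544  0.0606 0.0984] yaw -20.18 F [ 0.9 -1.1  6.9] -> T [-0.004 -0.021 -0.007] turn 0.114
```

Continue up 1 mm to feel the catch.

>>> {"method": "servo_tool", "body": {
  "deltas": [
    {"translation": [0,0,-0.02],"turn": 0.1},
    {"translation": [0,0,-0.025],"turn": 0.1},
    {"translation": [0,0,-0.025],"turn": 0.1},
    {"translation": [0,0,-0.025],"turn": 0.1}
  ]
}}

```text
clock: 14.35
eef_pos: [0.5438, 0.0606, 0.0989]
orientation: [[0.353, 0.936, 0.002], [0.936, -0.353, -0.0], [0.0, 0.002, -1.0]]
contact_force: [3.7, -1.0, 4.0]
finger_gap: 0.0119
gripper_force: 40.1
```

Force falls and the height stays at +6 mm, so the cam is caught. Release gently.

>>> {"method": "servo_tool", "body": {
  "deltas": [
    {"translation": [0,0,0],"turn": 0},
    {"translation": [0,0,0],"turn": 0},
    {"translation": [0,0,0],"turn": 0},
    {"translation": [0,0,0],"turn": 0},
    {"translation": [0,0,0],"turn": 0},
    {"translation": [0,0,0],"turn": 0}
  ],
  "hand": 0
}}

```text
clock: 14.85
eef_pos: [0.5427, 0.0608, 0.0984]
orientation: [[0.353, 0.936, -0.001], [0.936, -0.353, 0.0], [-0.0, -0.001, -1.0]]
contact_force: [0.6, -0.0, -0.1]
finger_gap: 0.044
gripper_force: 0.0
```

>>> {"method": "servo_tool", "body": {
  "deltas": [
    {"translation": [0,0,-0.5],"turn": 0},
    {"translation": [0,0,-1.2],"turn": 0},
    {"translation": [0,0,-2.0],"turn": 0},
    {"translation": [0,0,-2.8],"turn": 0},
    {"translation": [0,0,-3.5],"turn": 0},
    {"translation": [0,0,-3.8],"turn": 0},
    {"translation": [0,0,-3.8],"turn": 0}
  ]
}}

```text
clock: 15.43
eef_pos: [0.5438, 0.0607, 0.2535]
orientation: [[0.353, 0.936, 0.005], [0.936, -0.353, -0.001], [0.001, 0.005, -1.0]]
contact_force: [0.2, -1.3, -0.1]
finger_gap: 0.0441
gripper_force: 0.0
```

>>> {"method": "servo_tool", "body": {
  "deltas": [
    {"translation": [0,1.5,0],"turn": 0},
    {"translation": [-1.5,0,0],"turn": 0},
    {"translation": [-1.5,0,0],"turn": 0},
    {"translation": [-1.5,0,0],"turn": 0},
    {"translation": [-1.5,0,0],"turn": 0}
  ]
}}

```text
clock: 15.85
eef_pos: [0.5211, 0.0041, 0.2494]
orientation: [[0.355, 0.935, -0.003], [0.935, -0.355, 0.001], [-0.0, -0.003, -1.0]]
contact_force: [-0.7, 0.1, 1.0]
finger_gap: 0.0443
gripper_force: 0.0
```

```bash
python3 - <<'E'
from h import *
from bench import cams
import cv2
goto(.5432,.0607,.0987,-20.75)
p,d=cams.grab_frame('wrist');q,_=cams.grab_frame('scene')
o=np.zeros((400,800,3),np.uint8);o[:,:400]=cv2.resize(p[0:260,190:450],(400,400));o[:,400:]=cv2.resize(q[150:300,230:380],(400,400),interpolation=3);cv2.imwrite('pics/v5.png',o)
E
```

```text
clock 15.85 pos [0.5211 0.0041 0.2494] yaw -20.78 F [-0.7  0.1  1. ] -> T [1.521 0.026 3.766] turn -0.005
```

View pics/v5.png

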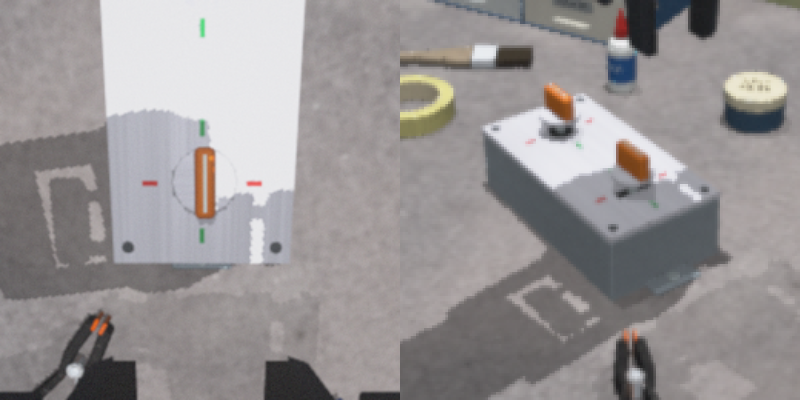

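The stud's wing at (205,182) lines up with the green marks at (202,128) and (202,236). It sits low like its neighbour and is upright.

```bash
python3 -c "
from bench import manip
print(manip.hand_in())"
```

```text
the job is handed in; nothing more can be done
None
```

The stud is in the open hole and locked, wing in line with the green marks; it held down by itself when released, wrist readings while pressing stayed at about 16 N or less, nothing else on the bench was touched, and I handed the job in at about 16 s (no verdict came back).

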